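Hang the condiment caddy on its slotted stand and lock it

ROBOT

A 6-joint arm with a two-finger parallel gripper is mounted at the origin on the work surface; the furniture and walls round the work are solid. World frame = base frame: x ahead of the robot, y to its left, z up, the work surface at z = 0. Lengths are in m, angles in rad, forces in N, time in s.
With the tool pointing down it reaches from about 0.275 to 0.875 m from the base axis. Payload 12.5 kg.
Tool frame: the origin (TCP) lies on the centre line of the jaws, within the pads' length; the fingertips stand 25 mm ahead of it and the grasp point (between the pads) lies 6 mm ahead of it; z points along the fingers, y is the line along which they close (so a half turn about z gives the same grasp; the last joint's range is limited). The gripper opens to 85 mm and grips with 20 to 120 N. Pads are 22 mm wide; open, the fingers measure 114 mm over their backs; the gripper's body (76 mm by 85 mm) begins 54 mm behind the grasp point. The pads swing forward as they close: fully open they stand 13 mm farther back than shut.
Start: joints at [1.14, 0.351, 1.652, -0, 1.139, -0.085], TCP at [0.186, 0.517, 0.256] pointing down, gripper open.
Joint ranges: [-2.75, 2.75], [-0.79, 2.1], [0.01, 2.65], [-1.57, 4.71], [0.07, 3.14], [-2.87, 2.87]. Speed limits (rad/s): [2.22, 2.22, 2.79, 3.14, 3.14, 3.14].

INTERFACE

Orientations are given as a unit quaternion [x, y, z, w].
In Python, from workcell import ctrl gives the robot as it stands.
- The arm moves only by the tool nudge_tcp, called after ">>>" in YAML: its name, and indented under it one key for each argument. Schema: {"type":"object","properties":{"rows":{"type":"array","items":{"type":"array","items":{"type":"number"},"minItems":6,"maxItems":6},"minItems":1,"maxItems":12},"jaw":{"type":"number"},"squeeze":{"type":"number"},"only":{"type":"string"},"quiet":{"type":"boolean"},"lines":{"type":"string"}},"required":["rows"],"additionalProperties":false}. rows is a list of rows, 1 to 12 of them, each of 6 numbers: dx, dy, dz in units of 5 mm, then a rotation vector rx, ry, rz in units of 0.1 rad; each row is the pose to reach, as a shift and turn from the pose commanded when the call began, along the tool's axes at that moment; what a row does not reach only later rows make up. A row lasts 1/8 s, in which the tool goes at most 0.0625 m and 0.188 rad, less where a joint would pass 70% of its speed; a pose out of reach is approached as far as the arm can. jaw is the opening from 0.0 (shut) to 1.0 (fully open), set as the call begins (left out keeps the last). The fingers move at their own pace and stop on an object; squeeze is the grip in N (left out, the last holds). Time passes only in rows, so rows that do not move let the fingers close. The tool returns the time, the measured TCP pose, the force, the opening and the grip force at its end. only (a regular expression) keeps the lines of the reply that match it, lines (a string "A,B") keeps lines A to B, and quiet returns only ok. Input that does not fit is refused with a message, and nothing moves.
- ctrl.get_state(): the state, without advancing time (a new reading comes with each control period).
- ctrl.camera(name): name is "side" or "top" or "wrist"; returns the picture (384x512x3 uint8, red, green, blue); there is no depth.
- ctrl.camera_model(name): a dict with "camera_matrix" (3x3 intrinsics, pixels), "k1" (the pictures are not rectified: a ray, as slopes to the right and down, at radius r is drawn at 1 + k1 r^2 times it, then the intrinsics apply), "T" (4x4, takes a point from camera to world coordinates). Camera axes: x right, y down, z forward; pixel columns grow to the right and rows downward; lengths in m; the calibration is good to about 2 mm. A picture is of the moment at which its call begins: read the wrist's pose just before it. camera_model takes no time and is no camera call; for the wrist camera it gives the pose at the moment of the call.
- ctrl.finish_job(): hands the job in; it is judged then, once.
The state is a dict: "time_s": time; "qpos": joint angles; "joint_vel": joint speeds; "effort": joint torques, N m; "tool_pos": TCP position; "orientation": TCP orientation; "wrist_force": force on the tool from outside, world axes, zero at the start; "wrist_torque": the same for the moment, N m; "width": opening from 0.0 (shut) to 1.0 (fully open); "grip_force": force on a finger pad.
Only numpy, scipy, OpenCV 4.12 (cv2) and the standard library are available. Lean on these libraries where they do the work, as an engineer would, in place of code of your own. Each camera call takes 0.05 s, during which the arm holds its last target. There are 200 camera calls.

TASK

Hang the white condiment caddy on the stand: pass both hooks on its back through the two slots of the stand's plate, feeling for the slots because the plate's height is not exactly known, then press the caddy straight down until the hooks sit fully home and the spring catch has snapped out over the top of its back wall. Be gentle, so that neither hooks nor plate get bent, leave the caddy hanging level, and do not disturb the jars and mills around.

Things in the scene. Friction and masses are not known exactly. Their poses are not given: they have to be found in the camera images.
- caddy: Loose white sheet-metal caddy, 0.12 to 0.18 kg: tray 90 (x) x 140 (y) mm, front and side walls 22 high, back wall 66 high, 4 thick; at first on the worktop. Origin: centre of underside; +x to its back (hook side), z up. The back wall has a window in the middle, 26 wide, 32 to 53 above the underside: the catch enters it as the hooks go in; the strip above it, 13 high, is pressed past the catch.
- caddy_grip (a point): Centre of the wooden carrying-handle bar over the caddy's middle, at (-2, 0, 67) mm in the caddy's frame. Bar 66 long (x), 14 wide (y), 14 high, on two thin struts above a divider 23 high. Grasp from above, closing along the caddy's y.
- caddy_hooks (a point): Midway between the two steel hooks, on the back wall's rear face, at the tongues' undersides: (45, 0, 58) mm in the caddy's frame, same axes. Hooks at y = +45 and -45: tongue 6 wide, 6 high, reaching 10.5 behind the wall; at its end a lip 5 thick (5.5 to 10.5 behind the wall) hangs 24 below the tongue's underside: hook 30 high overall.
- stand: Stand screwed to the worktop: beech base 160 (x) x 200 (y) x 14 mm, two square steel posts at y = +-77, 264 high, a white slotted plate (172 wide, 106 high, 4 thick) across their front. Origin: centre of base underside; +x to the back, the plate faces -x. The plate is clamped up to 8 mm above or below its middle setting, which is not measured.
- slots_mid (a point): Fixed point of the stand, (40, 0, 207) mm in its frame, same axes: on the plate's front face, midway between the slots, level with their lower edges at the middle setting (true edges within 8 mm). Slots at y = +-45, 11 wide, 36 high, open behind. Hooks enter with caddy_hooks 24 to 30 above the true edges; home, caddy_hooks is level with them. Plate's top 44 above them.
- catch (a joint): Sprung grey nose, 20 wide, in the plate's middle, 9 to 19 mm above the slots' lower edges, 6 out of the face; top sloping, underside flat. In m: 0 = out, 0.006 = pushed flush. Met about 20 mm before the caddy is home; yields to a downward push of 8 to 18 N (the caddy's weight is not enough), drags on the strip, snaps out over the wall's top 1 mm before home; there the caddy stops hard.
- spice_jar: Spice jar with green lid, 46 across, 106 high, on the stand's base under the caddy's place; leave alone.
- drops: Small brown dropper bottle, 33 across, 102 high, on the stand's base under the caddy's place; leave alone.
- salt: Glass salt shaker, 44 across, 90 high, on the worktop; leave alone.
- pepper: Wooden pepper mill, 58 across, 150 high, on the worktop; leave alone.
Not all that is in view belongs to the job. What is shaped like the caddy but blue or yellow is not meant.

How it is judged:
On the way, in this order (a step that is already met when the one before it is completed fails the run):
1. both hooks are through the slots, the caddy's back against the plate, not yet pressed down (x of caddy_hooks in the frame of slots_mid between -0.005 and 0.004 m and y of caddy_hooks in the frame of slots_mid between -0.005 and 0.005 m and z of caddy_hooks in the frame of slots_mid between 0.0098 and 0.043 m), for 0.05 s.
2. the caddy is pressed home and the catch has snapped out over its back wall (x of caddy_hooks in the frame of slots_mid between -0.005 and 0.004 m and y of caddy_hooks in the frame of slots_mid between -0.005 and 0.005 m and z of caddy_hooks in the frame of slots_mid between -0.0105 and 0.0092 m and value of joint catch below 0.0015 m), for 0.2 s.
At the end, for the whole second after the job is handed in: The caddy hangs still, both hooks seated in the slots: caddy_hooks within 5 mm of slots_mid front to back and sideways, 10.5 mm below to 9.2 mm above it (the plate is set up to 8 mm off), axes within 0.08 rad of the stand, and the catch out again (under 1.5 mm) (all of step 2 and angle between the z axis of caddy and the z axis of stand, either way round below 0.08 rad and angle between the x axis of caddy and the x axis of stand, either way round below 0.08 rad and linear speed of caddy below 0.02 m/s); the robot touches nothing.
It fails at once if the caddy is forced against the stand with more than 45 N (contact force between caddy and stand above 45 N).
It fails at once if the spice jar is moved more than 20 mm or tipped (distance of spice_jar from where it was at the start of the episode above 0.02 m or angle between spice_jar's own z axis and vertical above 0.35 rad).
It fails at once if the dropper bottle is moved more than 20 mm or tipped (distance of drops from where it was at the start of the episode above 0.02 m or angle between drops's own z axis and vertical above 0.35 rad).
It fails at once if the salt shaker is moved more than 20 mm or tipped (distance of salt from where it was at the start of the episode above 0.02 m or angle between salt's own z axis and vertical above 0.35 rad).
It fails at once if the pepper mill is moved more than 20 mm or tipped (distance of pepper from where it was at the start of the episode above 0.02 m or angle between pepper's own z axis and vertical above 0.35 rad).
It also fails if it takes over 58 s, if anything falls off the work surface, if the arm or the gripper's body presses on something with over 40 N, if the wrist force passes 120 N, or if a joint passes its speed limit or range.

## Working session

There is one attempt and no reset: what is moved stays moved. The work goes in short steps, Python scripts to look and compute and a tool call to move; the robot and the scene stay as the last step left them, time stands still between calls to the robot, and variables do not carry over. Pictures are saved under pics/ and viewed, at most 10 in all, crops included, and the job is handed in when it is done.

```bash
mkdir -p pics
```

Create h.py:
```python
import numpy as np,cv2,json
from workcell import ctrl
def snap(n,f):
    M=ctrl.camera_model(n);im=ctrl.camera(n);cv2.imwrite(f'pics/{f}.png',im[:,:,::-1])
    np.savez(f'pics/{f}.npz',K=M['camera_matrix'],k=M['k1'],T=M['T']);return im
def ray(f,u,v):
    d=np.load(f'pics/{f}.npz');p=cv2.undistortPoints(np.array([[[u,v]]],float),d['K'],np.array([float(d['k']),0,0,0]))[0,0]
    T=d['T'];r=T[:3,:3]@[p[0],p[1],1];return T[:3,3],r/np.linalg.norm(r)
def plane(f,u,v,z):
    o,r=ray(f,u,v);return o+r*(z-o[2])/r[2]
def tri(a,b):
    (o,r),(p,s)=ray(*a),ray(*b);t=np.linalg.lstsq(np.c_[r,-s],p-o,rcond=None)[0]
    A,B=o+r*t[0],p+s*t[1];return (A+B)/2,np.linalg.norm(A-B)
def proj(f,P):
    d=np.load(f'pics/{f}.npz');T=np.linalg.inv(d['T']);q=T[:3,:3]@P+T[:3,3]
    return cv2.projectPoints(q.reshape(1,1,3),np.zeros(3),np.zeros(3),d['K'],np.array([float(d['k']),0,0,0]))[0].ravel()
```

Run:
```python
from h import *
a=snap('side','s0');b=snap('top','t0');snap('wrist','w0')
for n in('side','top'):
    m=ctrl.camera_model(n);print(n,np.round(m['T'],3).tolist(),np.round(m['camera_matrix'],1).tolist(),m['k1'])
s=ctrl.get_state();print(s['tool_pos'],s['orientation'],s['wrist_force'],s['time_s'])
cv2.imwrite('pics/c0.png',np.vstack([a,b])[:,:,::-1][:, :] if 0 else cv2.resize(np.hstack([a,b])[:,:,::-1],(800,300),interpolation=cv2.INTER_AREA))
```

```text
side [[0.98, -0.1, 0.171, 0.274], [-0.198, -0.572, 0.796, -1.132], [0.018, -0.814, -0.58, 0.896], [0.0, 0.0, 0.0, 1.0]] [[474.7, 0.0, 258.5], [0.0, 474.7, 189.8], [0.0, 0.0, 1.0]] -0.12563323197936535
top [[-0.018, -0.997, 0.075, 0.432], [-0.999, 0.02, 0.025, -0.122], [-0.027, -0.074, -0.997, 1.406], [0.0, 0.0, 0.0, 1.0]] [[404.7, 0.0, 259.4], [0.0, 404.7, 192.5], [0.0, 0.0, 1.0]] 0.04201553425067352
[0.18630259 0.51725224 0.25586741] [ 1.72025496e-01  9.85092400e-01 -4.24518097e-04 -1.12493834e-04] [-0.1903774   1.23908509 -0.07242517] 0.15
```

View pics/s0.png

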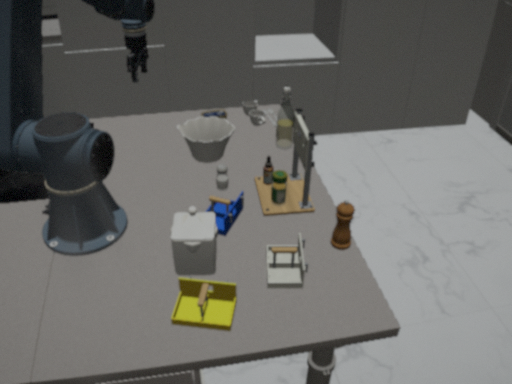

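View pics/t0.png

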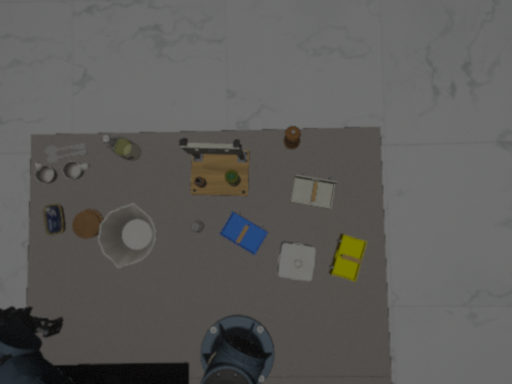

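The side view shows the white caddy at (285,262) with its wooden bar at (286,249), and in the top view it is at (314,192). The stand's base is at (284,194) in side and (219,174) in top, with its plate at top (212,148).
These could be mistaken for the caddy: the blue one at side (227,212) / top (243,233), the yellow one at side (205,303) / top (349,257), and the white lidded box at side (195,243) / top (297,261). The choice is the white one with a bar and a tall back wall, at side (285,262). One close crop should confirm it.

Run:
```python
from h import *
s=cv2.imread('pics/s0.png');t=cv2.imread('pics/t0.png')
f=lambda im,u,v,w,h,W,H:cv2.convertScaleAbs(cv2.resize(im[v:v+h,u:u+w],(W,H),interpolation=cv2.INTER_CUBIC),alpha=1.5)
top=np.hstack([f(s,255,225,60,60,400,400)[:300],f(t,284,165,60,45,400,300)])
bot=np.hstack([f(s,245,120,80,100,240,300),np.zeros((300,160,3),np.uint8),f(t,170,125,100,75,400,300)])
cv2.imwrite('pics/c1.png',np.vstack([top,bot]))
# handles/base masks by wood colour
for n,im,b in(('s0',s,(250,170,320,290)),('t0',t,(170,120,345,215))):
    hsv=cv2.cvtColor(im,cv2.COLOR_BGR2HSV);m=cv2.inRange(hsv,(8,80,60),(28,255,255))
    k=np.zeros_like(m);k[b[1]:b[3],b[0]:b[2]]=255;m&=k
    for c in cv2.findContours(m,0,1)[0]:
        if cv2.contourArea(c)>20:print(n,cv2.contourArea(c),np.round(cv2.minAreaRect(c),1) if 0 else cv2.minAreaRect(c), np.round(cv2.boxPoints(cv2.minAreaRect(c))).tolist())
```

```text
s0 89.0 ((284.5, 249.5), (5.0, 25.0), 90.0) [[272.0, 247.0], [297.0, 247.0], [297.0, 252.0], [272.0, 252.0]]
s0 1331.5 ((283.96923828125, 194.24371337890625), (39.71507263183594, 54.13164520263672), 83.1572265625) [[255.0, 178.0], [308.0, 171.0], [313.0, 211.0], [259.0, 217.0]]
t0 50.0 ((314.1486511230469, 191.1081085205078), (3.6167776584625244, 18.577085494995117), 9.462322235107422) [[311.0, 200.0], [314.0, 182.0], [317.0, 182.0], [314.0, 201.0]]
t0 2089.5 ((219.0, 172.5), (58.0, 45.0), 0.0) [[190.0, 195.0], [190.0, 150.0], [248.0, 150.0], [248.0, 195.0]]
t0 146.5 ((292.7500305175781, 133.25), (14.142135620117188, 13.435027122497559), 45.0) [[283.0, 133.0], [293.0, 124.0], [303.0, 134.0], [293.0, 143.0]]
```

View pics/c1.png

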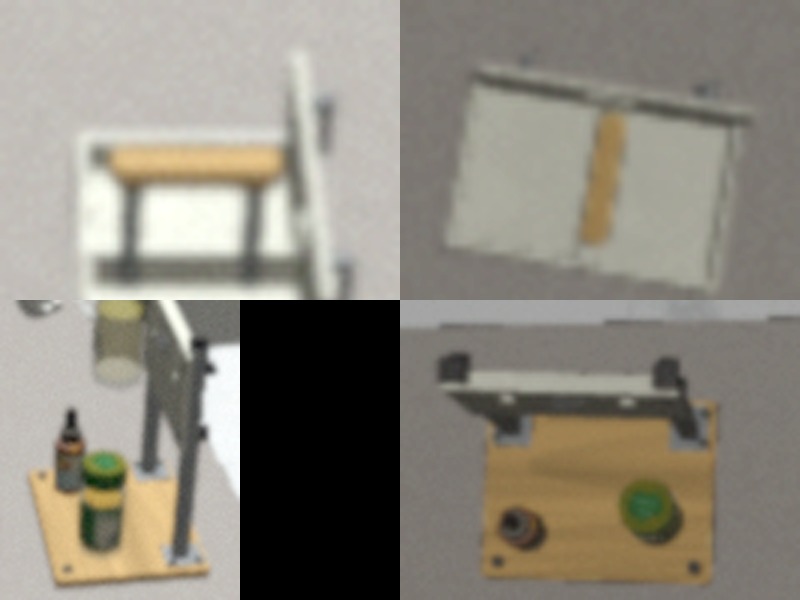

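The crop confirms it: white tray, wooden bar, back wall with two steel hooks at crop (527,60) and (705,90) in the top view. The stand's plate shows two slots at crop (507,398) and (628,402).

Run:
```python
from h import *
print('grip',tri(('s0',284.5,249.5),('t0',314.1,191.1)))
c=lambda u,v:(284+u*.15,165+v*.15); g=lambda u,v:(170+u/4,125+v/4)
a,b=plane('t0',*c(475,70),.066),plane('t0',*c(752,115),.066);print('wall',a,b,np.linalg.norm(a-b),np.arctan2(*(b-a)[:2][::1]))
for p in((445,245),(715,288)):print('frontcorner',plane('t0',*c(*p),.022))
A,B=plane('t0',*c(612,115),.074),plane('t0',*c(593,240),.074);print('bar',A,B,np.linalg.norm(A-B))
q=[plane('t0',*g(*p),.014) for p in((85,280),(310,280),(313,102))];print('base',q)
for p in((107,98),(228,102)):print('slot',plane('t0',*g(*p),.22))
for p in((43,85),(280,90)):print('platetop',plane('t0',*g(*p),.251))
print('jar',plane('t0',*g(247,208),.106),'drops',plane('t0',*g(113,225),.102))
M=ctrl.camera_model('wrist');s=ctrl.get_state()
from scipy.spatial.transform import Rotation as R
r=R.from_quat(s['orientation']);T=np.array(M['T']);print('wristcam in tool',np.round(r.as_matrix().T@T[:3,:3],3).tolist(),r.inv().apply(T[:3,3]-s['tool_pos']),np.round(r.as_matrix(),3).tolist(),M['camera_matrix'][0][0],M['k1'])
```

```text
grip (array([ 0.53296643, -0.26854442,  0.06951293]), np.float64(0.0016591806563884834))
wall [ 0.58291281 -0.40568749  0.066     ] [ 0.55759895 -0.53961917  0.066     ] 0.13630292290878487 -2.9547905353999666
frontcorner [ 0.49856915 -0.39666656  0.022     ]
frontcorner [ 0.47417336 -0.53109313  0.022     ]
bar [ 0.55832384 -0.46965822  0.074     ] [ 0.49714075 -0.45806907  0.074     ] 0.06227100937776472
base [array([0.53317535, 0.1492354 , 0.014     ]), array([ 0.52921112, -0.04552006,  0.014     ]), array([ 0.68425701, -0.05067163,  0.014     ])]
slot [0.65342055 0.09175129 0.22      ]
slot [0.64841634 0.00178738 0.22      ]
platetop [0.65815983 0.13250711 0.251     ]
platetop [ 0.65066115 -0.03919446  0.251     ]
jar [ 5.82226439e-01 -5.45141176e-04  1.06000000e-01] drops [0.57111139 0.10899168 0.102     ]
wristcam in tool [[0.001, -0.966, -0.259], [1.0, 0.001, 0.0], [-0.0, -0.259, 0.966]] [ 0.06585322 -0.00057703 -0.11720442] [[-0.941, 0.339, -0.0], [0.339, 0.941, -0.001], [0.0, -0.001, -1.0]] 338.2519924376694 -0.0007602389576881689
```

The manual's scale: shifts go in units of 5 mm and turns go in units of 0.1 rad. Converting my numbers, -0.36 m is -72, -0.05 m is -10, -0.35 rad is -3.5.

>>> nudge_tcp:
  rows:
    - [-10, -10, -6, 0, 0, 0]
    - [-18, -18, -10, 0, -1, -1]
    - [-26, -26, -14.8, 0, -2, -2]
    - [-34, -36, -14.8, 0, -3.5, -3]
    - [-42, -44, -14.8, 0, -5, -3]
    - [-50, -54, -14.8, 0, -6, -3.1]
    - [-58, -64, -14.8, 0, -6, -3.1]
    - [-62, -72, -14.8, 0, -6, -3.1]
    - [-64, -76, -14.8, 0, -6, -3.1]
    - [-64, -76, -14.8, 0, -6, -3.1]
    - [-64, -76, -14.8, 0, -6, -3.1]

```text
time_s: 1.52
tool_pos: [0.3586, 0.0518, 0.3302]
orientation: [0.013, 0.956, -0.051, 0.29]
wrist_force: [0.4, -0.3, 0.2]
width: 0.999
grip_force: 0.0
```

Run:
```python
from h import *
im=snap('wrist','w1');s=ctrl.get_state();print(s['tool_pos'],s['orientation'],s['joint_vel'],np.round(np.load('pics/w1.npz')['T'],3).tolist())
```

```text
[0.35855277 0.05220727 0.33019862] [ 0.01210321  0.95567786 -0.05041603  0.28981299] [ 0.01724848  0.00283296 -0.00239364  0.0025964  -0.00140877 -0.0099816 ] [[0.053, 0.66, 0.75, 0.239], [0.995, 0.032, -0.099, 0.063], [-0.089, 0.751, -0.655, 0.391], [0.0, 0.0, 0.0, 1.0]]
```

View pics/w1.png

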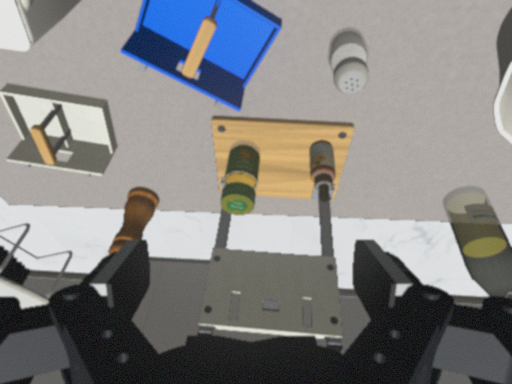

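The wrist view shows the plate at (270,290) with image down being world up. The slots are at (235,305) and (307,312), the catch at (271,304), and the white caddy at (60,130). Next is a second, higher view.

>>> nudge_tcp:
  rows:
    - [-4, -5, -6, 0, 0, 0]
    - [-8, -10, -12, 0, 0, 0]
    - [-11, -13.8, -15.4, 0, 0, 0]
    - [-11, -13.8, -15.4, 0, 0, 0]
    - [-11, -13.8, -15.4, 0, 0, 0]

```text
time_s: 2.2
tool_pos: [0.3579, -0.0079, 0.4294]
orientation: [0.012, 0.956, -0.05, 0.289]
wrist_force: [0.6, -0.2, 0.1]
width: 0.999
grip_force: 0.0
```

Run:
```python
from h import *
snap('wrist','w2');a=cv2.imread('pics/w1.png');b=cv2.imread('pics/w2.png')
uv=proj('w2',np.array([.65,.047,.21]));print(uv)
u,v=np.int32(uv)
f=lambda im,u,v:cv2.convertScaleAbs(cv2.resize(im[v:v+100,u:u+160],(800,500) ,interpolation=cv2.INTER_CUBIC)[:, :],alpha=1.4)
ca=f(a,190,240);u0,v0=min(max(u-80,0),352),min(max(v-50,0),284);cb=f(b,u0,v0);print(u0,v0)
cv2.imwrite('pics/c2.png',np.vstack([cv2.resize(ca,(480,300)),cv2.resize(cb,(480,300))]))
```

```text
[312.7842562 233.1990252]
232 183
```

View pics/c2.png

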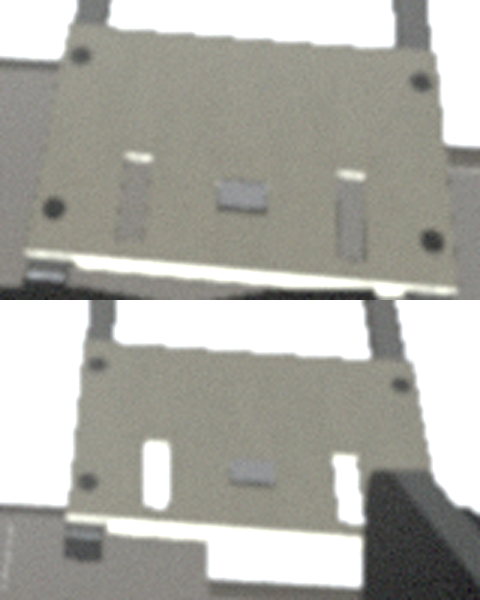

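Run:
```python
from h import *
A=lambda u,v:('w1',190+u/3-.33,240+v/3-.33);B=lambda u,v:('w2',232+u/3-.33,183+v/3-.33)
P={}
for n,a,b in(('sL',(139,152),(157,140)),('sR',(351,170),(346,154)),('sLtop',(130,241),(156,208)),('botL',(68,24),(88,40)),('botR',(435,50),(412,61)),('screwL',(80,55),(97,64)),('screwR',(420,81),(401,85)),('scrL2',(54,208),(87,182))):
    P[n],e=tri(A(*a),B(*b));print(n,np.round(P[n],4),round(e*1e3,2))
print('yaw slots',np.arctan2(-(P['sR']-P['sL'])[0],(P['sR']-P['sL'])[1]),'screw',np.arctan2(-(P['screwR']-P['screwL'])[0],(P['screwR']-P['screwL'])[1]))
print(np.linalg.norm(P['sR']-P['sL']),np.linalg.norm(P['botR']-P['botL']))
# base corners from w1
hsv=cv2.cvtColor(cv2.imread('pics/w1.png'),cv2.COLOR_BGR2HSV)
for p in((212,117),(354,124)):print('basefront',plane('w1',*p,.014))
```

```text
sL [0.6502 0.0055 0.2054] 0.02
sR [0.6536 0.096  0.2061] 0.51
sLtop [0.6511 0.0061 0.243 ] 0.26
botL [ 0.64   -0.0324  0.151 ] 1.9
botR [0.655  0.1354 0.1455] 0.58
screwL [ 0.6462 -0.0264  0.1625] 0.06
screwR [0.6541 0.1275 0.1623] 0.61
scrL2 [ 0.6476 -0.0265  0.2329] 0.36
yaw slots -0.03760091935946969 screw -0.05094667517425555
0.09050546684711161 0.16849903216473594
basefront [ 0.52121233 -0.03960945  0.014     ]
basefront [0.53012021 0.15389018 0.014     ]
```

Add to h.py:
```python
from scipy.spatial.transform import Rotation as R
def go(p,th):
    s=ctrl.get_state();r=R.from_quat(s['orientation']);c,n=np.cos(th),np.sin(th)
    t=R.from_matrix(np.array([[-c,-n,0],[-n,c,0],[0,0,-1.]]))
    print('row',np.round(r.inv().apply(np.array(p)-s['tool_pos']),4),np.round((r.inv()*t).as_rotvec(),4))
```

```bash
python3 -c "
from h import *
go([.533,-.2685,.22],-.187)"
```

```text
row [-0.0283 -0.2316  0.2966] [-0.0468  0.5941  0.1575]
```

Converted, 0.2966 m is 59.32, 0.27 m is 54, 0.594 rad is 5.94.

>>> nudge_tcp:
  rows:
    - [0, -8, 8, 0, 1, 0.3]
    - [-2, -14, 18, -0.1, 2, 0.5]
    - [-2, -22, 28, -0.2, 3, 0.8]
    - [-4, -30, 36, -0.3, 4, 1]
    - [-4, -36, 46, -0.4, 5, 1.3]
    - [-5.6, -42, 54, -0.47, 5.94, 1.57]
    - [-5.6, -46.32, 59.32, -0.47, 5.94, 1.57]
    - [-5.6, -46.32, 59.32, -0.47, 5.94, 1.57]
    - [-5.6, -46.32, 59.32, -0.47, 5.94, 1.57]

```text
time_s: 3.38
tool_pos: [0.533, -0.2685, 0.2214]
orientation: [0.093, 0.996, 0.0, 0.001]
wrist_force: [0.6, 0.3, -0.4]
width: 1.004
grip_force: 0.0
```

Run:
```python
from h import *
im=snap('wrist','w3')
print(proj('w3',np.array([.533,-.2685,.067])))
for f in('w1','w2','w3'):
    b=cv2.imread(f'pics/{f}.png');hsv=cv2.cvtColor(b,cv2.COLOR_BGR2HSV);m=cv2.inRange(hsv,(8,80,60),(28,255,255))
    for c in cv2.findContours(m,0,1)[0]:
        if cv2.contourArea(c)>100:print(f,cv2.contourArea(c),[np.round(x,1) for x in cv2.minAreaRect(c)])
```

```text
[251.32356772 180.50875091]
w1 675.0 [array([484. , 246.2]), array([21.4, 44.1]), np.float64(69.4)]
w1 1334.0 [array([134.5, 223.5]), array([31. , 72.7]), np.float64(18.4)]
w1 470.5 [array([ 43. , 145.2]), array([42.4, 13.7]), np.float64(66.0)]
w1 7818.5 [array([280.7, 158.3]), array([141.4,  76.8]), np.float64(3.1)]
w1 718.5 [array([198.3,  47.6]), array([14. , 62.1]), np.float64(22.8)]
w2 500.5 [array([173.5, 202.6]), array([24.7, 26.5]), np.float64(7.1)]
w2 538.0 [array([495.9, 197.8]), array([21.7, 32.7]), np.float64(82.9)]
w2 637.5 [array([184.1, 168.8]), array([27.5, 31.9]), np.float64(3.8)]
w2 325.5 [array([110.4, 103.7]), array([38.5, 10.7]), np.float64(77.5)]
w2 7213.0 [array([320., 121.]), array([127. ,  76.4]), np.float64(2.6)]
w2 368.5 [array([259.8,  15.4]), array([11.6, 40.2]), np.float64(26.6)]
w3 2070.0 [array([341.8, 316.6]), array([56.3, 48.3]), np.float64(63.4)]
w3 1100.5 [array([252. , 178.5]), array([77., 16.]), np.float64(90.0)]
w3 4167.5 [array([494.1, 189.5]), array([ 36.3, 154. ]), np.float64(1.9)]
w3 1090.5 [array([69., 17.]), array([ 34., 114.]), np.float64(90.0)]
w3 136.0 [array([22. ,  6.5]), array([13., 12.]), np.float64(90.0)]
```

View pics/w3.png

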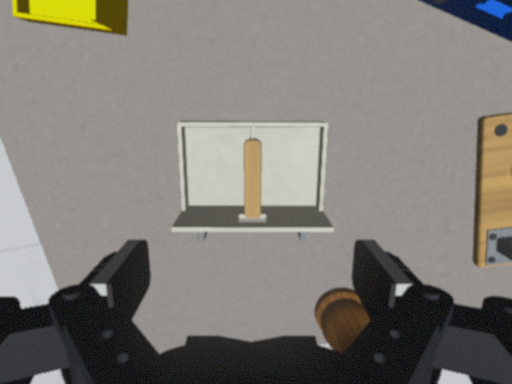

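The handle bar is vertical in the wrist view at (252,178), so the yaw is right. The back wall with its two hooks at (201,235) and (303,235) is as expected, and the pepper mill is at (340,315). I'll check the grip point, then descend.

Run:
```python
from h import *
print(tri(('w1',43,145.2),('w3',252,178.5)),tri(('w2',110.4,103.7),('w3',252,178.5)))
for v in(140,217):print(plane('w3',252.5,v,.074))
for u,z in((201,.064),(303,.064)):print('hook',plane('w3',u,237,z))
w=[plane('w3',u,231,.066) for u in(172,333)];print(w,np.linalg.norm(w[0]-w[1]),np.arctan2(-(w[1]-w[0])[0],(w[1]-w[0])[1]))
print('pepper',plane('w3',342,300,.15))
go([.533,-.2685,.073],-.187)
```

```text
(array([ 0.53124868, -0.26759918,  0.06780731]), np.float64(2.055579483446847e-05)) (array([ 0.53119424, -0.26764416,  0.06777695]), np.float64(0.0001284685161917589))
[ 0.49956274 -0.26129386  0.074     ]
[ 0.56207462 -0.27298837  0.074     ]
hook [ 0.57549703 -0.32124205  0.064     ]
hook [ 0.59202128 -0.23362563  0.064     ]
[array([ 0.56463046, -0.34413449,  0.066     ]), array([ 0.59039447, -0.20752206,  0.066     ])] 0.13902063914627263 -0.18640262110424316
pepper [ 0.60030467 -0.22286697  0.15      ]
row [4.00e-04 1.00e-04 1.49e-01] [-0.0001  0.0022  0.0001]
```

```bash
python3 -c "
from h import *
print(plane('w3',340,290,.0),plane('s0',342,243,0),plane('t0',292,147,0))
go([.5315,-.2677,.073],-.187)"
```

```text
[ 0.69242197 -0.19659069  0.        ] [ 0.72119228 -0.19942368  0.        ] [ 0.69555857 -0.20357244  0.        ]
row [0.002  0.0006 0.149 ] [-0.0001  0.0022  0.0001]
```

>>> nudge_tcp:
  rows:
    - [0.2, -0.2, 10, 0, 0.02, 0]
    - [0.4, -0.2, 20, 0, 0.02, 0]
    - [0.4, -0.2, 26, 0, 0.02, 0]
    - [0.4, -0.2, 29.7, 0, 0.02, 0]
    - [0.4, -0.2, 29.7, 0, 0.02, 0]

```text
time_s: 4.05
tool_pos: [0.5311, -0.2701, 0.0732]
orientation: [0.094, 0.996, 0.0, -0.0]
wrist_force: [0.1, 0.5, 0.2]
width: 1.0
grip_force: 0.0
```

>>> nudge_tcp:
  rows:
    - [0, 0, 0, 0, 0, 0]
    - [0, 0, 0, 0, 0, 0]
    - [0, 0, 0, 0, 0, 0]
    - [0, 0, 0, 0, 0, 0]
    - [0, 0, 0, 0, 0, 0]
    - [0, 0, 0, 0, 0, 0]
  jaw: 0.0
  squeeze: 60

```text
time_s: 4.8
tool_pos: [0.5315, -0.2707, 0.0738]
orientation: [0.094, 0.996, -0.0, 0.0]
wrist_force: [-1.3, 1.3, 5.9]
width: 0.15
grip_force: 59.5
```

>>> nudge_tcp:
  rows:
    - [0, 0, -4, 0, 0, 0]
    - [0, 0, -10, 0, 0, 0]
    - [0, 0, -18, 0, 0, 0]
    - [0, 0, -26, 0, 0, 0]
    - [0, 0, -32, 0, 0, 0]
    - [0, 0, -37.4, 0, 0, 0]
    - [0, 0, -37.4, 0, 0, 0]
    - [0, 0, -37.4, 0, 0, 0]

```text
time_s: 5.8
tool_pos: [0.5307, -0.2703, 0.2595]
orientation: [0.094, 0.996, 0.0, -0.0]
wrist_force: [0.3, 0.8, -2.4]
width: 0.149
grip_force: 58.8
```

```bash
python3 -c "
from h import *
go([.545,.055,.256],-.042)"
```

```text
row [0.0468 0.3222 0.0037] [ 0.0005 -0.0009 -0.146 ]
```

>>> nudge_tcp:
  rows:
    - [2, 6, 0, 0, 0, -0.2]
    - [4, 16, 0, 0, 0, -0.5]
    - [4, 26, 0, 0, 0, -0.8]
    - [6, 36, 0, 0, 0, -1.1]
    - [8, 44, 0, 0, 0, -1.3]
    - [9.4, 52, 0, 0, 0, -1.46]
    - [9.4, 58, 0.4, 0, 0, -1.46]
    - [9.4, 62, 0.8, 0, 0, -1.46]
    - [9.4, 64.44, 0.8, 0, 0, -1.46]
    - [9.4, 64.44, 0.8, 0, 0, -1.46]
    - [9.4, 64.44, 0.8, 0, 0, -1.46]

```text
time_s: 7.18
tool_pos: [0.5452, 0.054, 0.2562]
orientation: [0.021, 1.0, -0.0, 0.0]
wrist_force: [-0.7, -0.5, -2.0]
width: 0.145
grip_force: 58.8
```

Run:
```python
from h import *
a=snap('wrist','w4');b=snap('side','s4')
cv2.imwrite('pics/c4.png',np.vstack([a[150:384,40:480],cv2.resize(b[100:220,220:385],(440,320),interpolation=cv2.INTER_CUBIC)])[:,:,::-1])
s=ctrl.get_state();print(s['tool_pos'],R.from_quat(s['orientation']).as_matrix().round(4).tolist(),s['wrist_force'])
for f,h in(('w4',.243),):
  for P in((.652,.0505,.2057),(.6502,.0055,.2054),(.6536,.096,.2061)):print(proj('w4',np.array(P)),proj('s4',np.array(P)))
```

```text
[0.54521171 0.0540171  0.25627525] [[-0.9991, 0.0429, 0.0003], [0.0429, 0.9991, -0.0001], [-0.0003, -0.0001, -1.0]] [-0.42359456 -0.52627228 -1.28776867]
[252.96599087 390.78276133] [300.03816362 138.45504985]
[179.42712156 390.47609695] [303.60098733 146.13192743]
[327.59378429 390.9196078 ] [296.54736761 131.06726318]
```

View pics/c4.png

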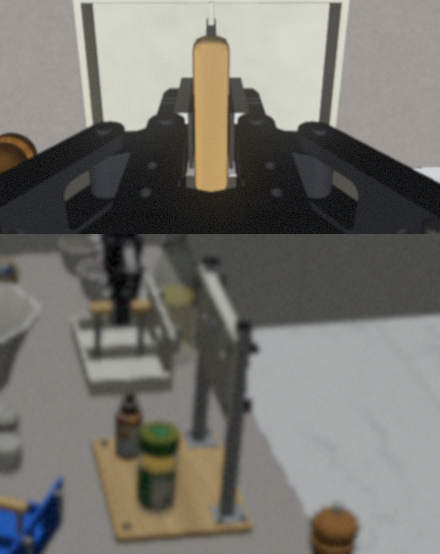

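The wrist view shows the bar in the jaws at crop (210,115), with the tray straight behind it. The side view shows the caddy held level, above the bottle and jar and short of the plate. I'll check the camera's lateral bias on the held bar and tray.

Run:
```python
from h import *
b=cv2.imread('pics/w4.png');hsv=cv2.cvtColor(b,cv2.COLOR_BGR2HSV);m=cv2.inRange(hsv,(8,80,60),(28,255,255));m[:,:200]=0;m[:,300:]=0
p=np.array([.54521,.05402,.25627]);c,n=np.cos(-.0429),np.sin(-.0429)
loc=lambda P:np.round(((P-p)[:2]@np.array([[c,-n],[n,c]])*1e3),2)
for v in(200,220,240,260,300,320):
    x=np.where(m[v])[0];
    if len(x)>5:print(v,x.min(),x.max(),loc(plane('w4',(x.min()+x.max())/2,v,.2565)))
# tray front wall corners
g=cv2.cvtColor(b,cv2.COLOR_BGR2GRAY)
for v in(170,200,230):
    d=np.diff(g[v].astype(int));L=60+np.argmax(d[60:180]);Rr=330+np.argmin(d[330:460]);print(v,L,Rr,loc(plane('w4',L+.5,v,.2045)),loc(plane('w4',Rr+.5,v,.2045)))
go([.545,.0549,.2488],-.042)
```

```text
200 234 268 [-30.48  -0.32]
220 234 267 [-22.82  -0.5 ]
240 233 269 [-14.9  -0.3]
260 234 268 [-6.72 -0.3 ]
300 234 268 [10.51 -0.28]
320 235 267 [19.58 -0.27]
170 133 368 [-30.57 -60.14] [-30.68  59.55]
200 136 365 [-14.61 -60.  ] [-14.72  59.44]
230 139 362 [  2.14 -59.85] [ 2.03 59.33]
row [0.0003 0.0009 0.0075] [-0.0001  0.0003 -0.0009]
```

Converted, 0.0075 m is 1.5, 0.001 m is 0.2.

>>> nudge_tcp:
  rows:
    - [0, 0.2, 1.5, 0, 0, 0]
    - [0, 0.2, 1.5, 0, 0, 0]
    - [-4, 0.2, 1.5, 0, 0, 0]
    - [-7, 0.2, 1.5, 0, 0, 0]
    - [-8.4, 0.2, 1.5, 0, 0, 0]
    - [-8.4, 0.2, 1.5, 0, 0, 0]
    - [-8.4, 0.2, 1.5, 0, 0, 0]

```text
time_s: 8.15
tool_pos: [0.5868, 0.054, 0.2487]
orientation: [0.021, 1.0, -0.0, -0.0]
wrist_force: [-1.4, -0.1, -1.2]
width: 0.149
grip_force: 58.8
```

Run:
```python
from h import *
a=snap('top','t5');b=snap('side','s5')
s=ctrl.get_state();print(s['tool_pos'],s['wrist_force'],s['wrist_torque'])
cv2.imwrite('pics/c5.png',np.hstack([cv2.resize(a[125:200,170:260],(400,333),interpolation=cv2.INTER_CUBIC),cv2.resize(b[100:175,245:335],(400,333),interpolation=cv2.INTER_CUBIC)])[:,:,::-1])
```

```text
[0.58688685 0.05403336 0.24883103] [-0.39698701 -1.22200526 -2.38189003] [-0.01549129 -0.01535927 -0.01571182]
```

>>> nudge_tcp:
  rows:
    - [-1, 0, 0, 0, 0, 0]
    - [-1, 0, 0, 0, 0, 0]

```text
time_s: 8.5
tool_pos: [0.5925, 0.0538, 0.2488]
orientation: [0.021, 1.0, -0.0, 0.0]
wrist_force: [0.1, 0.8, -2.5]
width: 0.153
grip_force: 58.8
```

>>> nudge_tcp:
  rows:
    - [-0.6, 0, 0, 0, 0, 0]
    - [-0.6, 0, 0, 0, 0, 0]

```text
time_s: 8.75
tool_pos: [0.5954, 0.0536, 0.2487]
orientation: [0.021, 1.0, -0.0, 0.0]
wrist_force: [0.5, 0.4, -1.3]
width: 0.151
grip_force: 58.8
```

View pics/c5.png

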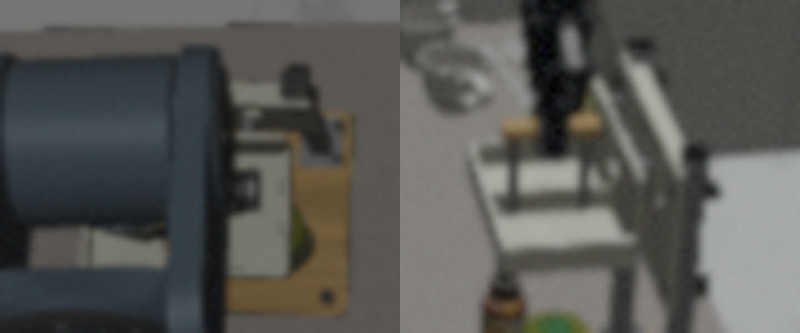

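The side view shows the caddy level and parallel to the plate, a few millimetres short of it, while the arm hides the top view. I'll creep on, watching the force.

Converted, -0.002 m is -0.4.

>>> nudge_tcp:
  rows:
    - [-0.4, 0, 0, 0, 0, 0]
    - [-0.4, 0, 0, 0, 0, 0]

```text
time_s: 9.0
tool_pos: [0.5973, 0.0536, 0.2487]
orientation: [0.021, 1.0, -0.0, 0.0]
wrist_force: [-0.1, -0.2, -2.3]
width: 0.153
grip_force: 58.8
```

Converted, -0.002 m is -0.4.

>>> nudge_tcp:
  rows:
    - [-0.4, 0, 0, 0, 0, 0]
    - [-0.4, 0, 0, 0, 0, 0]

```text
time_s: 9.25
tool_pos: [0.5993, 0.0535, 0.2487]
orientation: [0.021, 1.0, -0.0, 0.0]
wrist_force: [-0.3, 0.8, -1.0]
width: 0.151
grip_force: 58.8
```

Converted, -0.002 m is -0.4.

>>> nudge_tcp:
  rows:
    - [-0.4, 0, 0, 0, 0, 0]
    - [-0.4, 0, 0, 0, 0, 0]

```text
time_s: 9.5
tool_pos: [0.6013, 0.0534, 0.2488]
orientation: [0.021, 1.0, -0.0, 0.0]
wrist_force: [-0.0, 1.3, -1.5]
width: 0.153
grip_force: 58.8
```

>>> nudge_tcp:
  rows:
    - [-0.4, 0, 0, 0, 0, 0]
    - [-0.4, 0, 0, 0, 0, 0]

```text
time_s: 9.75
tool_pos: [0.6033, 0.0533, 0.2488]
orientation: [0.021, 1.0, -0.0, 0.0]
wrist_force: [-0.1, 0.9, -1.2]
width: 0.15
grip_force: 58.8
```

>>> nudge_tcp:
  rows:
    - [-0.3, 0, 0, 0, 0, 0]
    - [-0.3, 0, 0, 0, 0, 0]

```text
time_s: 10.0
tool_pos: [0.6042, 0.0534, 0.2485]
orientation: [0.021, 1.0, 0.0, -0.001]
wrist_force: [-5.4, 1.4, -1.6]
width: 0.153
grip_force: 59.0
```

>>> nudge_tcp:
  rows:
    - [-0.2, 0, 0, 0, 0, 0]
    - [-0.2, 0, 0, 0, 0, 0]

```text
time_s: 10.25
tool_pos: [0.6044, 0.0534, 0.2483]
orientation: [0.021, 1.0, 0.0, -0.002]
wrist_force: [-10.8, 1.6, 0.9]
width: 0.151
grip_force: 59.3
```

>>> nudge_tcp:
  rows:
    - [0.3, 0, 0, 0, 0, 0]
    - [0.3, 0, 0.6, 0, 0, 0]
    - [0.3, 0, 1, 0, 0, 0]
    - [0.3, 0, 1, 0, 0, 0]

```text
time_s: 10.75
tool_pos: [0.604, 0.0532, 0.244]
orientation: [0.021, 1.0, -0.0, -0.0]
wrist_force: [-6.1, 0.3, 3.8]
width: 0.152
grip_force: 59.5
```

>>> nudge_tcp:
  rows:
    - [0.3, 0, 0, 0, 0, 0]
    - [0.6, 0, 0, 0, 0, 0]
    - [0.6, 0, 0, 0, 0, 0]

```text
time_s: 11.12
tool_pos: [0.6024, 0.0534, 0.2441]
orientation: [0.021, 1.0, 0.0, 0.002]
wrist_force: [5.2, -0.8, -3.5]
width: 0.155
grip_force: 58.8
```

The pull-back was resisted (+5 N), so the lips hang behind the plate. Now I'll re-centre and press down.

Converted, 0.005 m is 1, 0.003 m is 0.6.

>>> nudge_tcp:
  rows:
    - [-0.36, 0, 0, 0, 0, 0]
    - [-0.36, 0, 0.6, 0, 0, 0]
    - [-0.36, 0, 1, 0, 0, 0]
    - [-0.36, 0, 1, 0, 0, 0]

```text
time_s: 11.62
tool_pos: [0.6029, 0.0535, 0.2389]
orientation: [0.021, 1.0, 0.0, 0.0]
wrist_force: [-4.0, 0.6, 4.5]
width: 0.152
grip_force: 59.7
```

>>> nudge_tcp:
  rows:
    - [0, 0, 0.3, 0, 0, 0]
    - [0, 0, 0.6, 0, 0, 0]
    - [0, 0, 0.6, 0, 0, 0]

```text
time_s: 12.0
tool_pos: [0.6029, 0.0534, 0.2354]
orientation: [0.021, 1.0, 0.0, -0.0]
wrist_force: [-1.8, -0.3, -0.1]
width: 0.152
grip_force: 59.2
```

>>> nudge_tcp:
  rows:
    - [0, 0, 0.3, 0, 0, 0]
    - [0, 0, 0.6, 0, 0, 0]
    - [0, 0, 0.6, 0, 0, 0]

```text
time_s: 12.38
tool_pos: [0.603, 0.0533, 0.2325]
orientation: [0.021, 1.0, 0.0, 0.0]
wrist_force: [-1.8, 0.0, -0.4]
width: 0.152
grip_force: 59.1
```

Converted, 0.003 m is 0.6, 0.0015 m is 0.3.

>>> nudge_tcp:
  rows:
    - [0, 0, 0.3, 0, 0, 0]
    - [0, 0, 0.6, 0, 0, 0]
    - [0, 0, 0.6, 0, 0, 0]

```text
time_s: 12.75
tool_pos: [0.603, 0.0533, 0.2296]
orientation: [0.021, 1.0, 0.0, 0.0]
wrist_force: [-2.4, 1.0, -0.8]
width: 0.146
grip_force: 59.1
```

Converted, 0.003 m is 0.6, 0.0015 m is 0.3.

>>> nudge_tcp:
  rows:
    - [0, 0, 0.3, 0, 0, 0]
    - [0, 0, 0.6, 0, 0, 0]
    - [0, 0, 0.6, 0, 0, 0]

```text
time_s: 13.12
tool_pos: [0.603, 0.0533, 0.2266]
orientation: [0.021, 1.0, -0.0, 0.0]
wrist_force: [-3.2, -0.0, -0.5]
width: 0.15
grip_force: 59.1
```

Converted, 0.002 m is 0.4, 0.001 m is 0.2.

>>> nudge_tcp:
  rows:
    - [0, 0, 0.2, 0, 0, 0]
    - [0, 0, 0.4, 0, 0, 0]
    - [0, 0, 0.4, 0, 0, 0]

```text
time_s: 13.5
tool_pos: [0.6033, 0.0533, 0.2247]
orientation: [0.021, 1.0, -0.0, 0.0]
wrist_force: [0.1, 0.4, -2.6]
width: 0.151
grip_force: 59.4
```

>>> nudge_tcp:
  rows:
    - [0, 0, 0.2, 0, 0, 0]
    - [0, 0, 0.2, 0, 0, 0]

```text
time_s: 13.75
tool_pos: [0.6032, 0.0533, 0.2237]
orientation: [0.021, 1.0, -0.0, 0.0]
wrist_force: [0.6, -1.5, -2.2]
width: 0.147
grip_force: 59.4
```

Converted, 0.001 m is 0.2.

>>> nudge_tcp:
  rows:
    - [0, 0, 0.2, 0, 0, 0]
    - [0, 0, 0.2, 0, 0, 0]

```text
time_s: 14.0
tool_pos: [0.6032, 0.0533, 0.2232]
orientation: [0.021, 1.0, -0.0, 0.0]
wrist_force: [-1.0, -0.2, 3.2]
width: 0.149
grip_force: 60.1
```

>>> nudge_tcp:
  rows:
    - [0, 0, 0.2, 0, 0, 0]
    - [0, 0, 0.2, 0, 0, 0]

```text
time_s: 14.25
tool_pos: [0.6032, 0.0534, 0.2228]
orientation: [0.021, 1.0, 0.0, 0.001]
wrist_force: [-4.5, 0.6, 9.0]
width: 0.152
grip_force: 60.9
```

Converted, 0.001 m is 0.2.

>>> nudge_tcp:
  rows:
    - [0, 0, 0.2, 0, 0, 0]
    - [0, 0, 0.2, 0, 0, 0]

```text
time_s: 14.5
tool_pos: [0.6032, 0.0535, 0.2225]
orientation: [0.021, 1.0, 0.0, 0.001]
wrist_force: [-7.8, 1.2, 15.5]
width: 0.153
grip_force: 61.8
```

The stop is firm after 25.5 mm of travel. I'll unload and tug up lightly to check that the catch holds.

Converted, -0.0035 m is -0.7, -0.002 m is -0.4.

>>> nudge_tcp:
  rows:
    - [0, 0, -0.4, 0, 0, 0]
    - [0, 0, -0.7, 0, 0, 0]
    - [0, 0, -0.7, 0, 0, 0]

```text
time_s: 14.88
tool_pos: [0.6031, 0.0533, 0.224]
orientation: [0.021, 1.0, -0.0, 0.0]
wrist_force: [0.6, -0.2, -1.4]
width: 0.149
grip_force: 59.5
```

Converted, -0.0015 m is -0.3.

>>> nudge_tcp:
  rows:
    - [0, 0, -0.3, 0, 0, 0]
    - [0, 0, -0.3, 0, 0, 0]

```text
time_s: 15.12
tool_pos: [0.6031, 0.0534, 0.225]
orientation: [0.021, 1.0, 0.0, -0.0]
wrist_force: [4.6, 0.5, -7.3]
width: 0.156
grip_force: 59.1
```

>>> nudge_tcp:
  rows:
    - [0, 0, 0.4, 0, 0, 0]
    - [0, 0, 0.5, 0, 0, 0]
    - [0, 0, 0.5, 0, 0, 0]

```text
time_s: 15.5
tool_pos: [0.6031, 0.0533, 0.2235]
orientation: [0.021, 1.0, -0.0, 0.0]
wrist_force: [0.6, 0.6, -0.8]
width: 0.15
grip_force: 60.1
```

>>> nudge_tcp:
  rows:
    - [0, 0, 0, 0, 0, 0]
    - [0, 0, 0, 0, 0, 0]
    - [0, 0, 0, 0, 0, 0]
    - [0, 0, 0, 0, 0, 0]
  jaw: 0.7

```text
time_s: 16.0
tool_pos: [0.603, 0.0533, 0.2232]
orientation: [0.021, 1.0, -0.0, 0.0]
wrist_force: [-0.5, 0.3, 0.9]
width: 0.699
grip_force: 0.0
```

>>> nudge_tcp:
  rows:
    - [0, 0, -3, 0, 0, 0]
    - [0, 0, -8, 0, 0, 0]
    - [0, 0, -16, 0, 0, 0]
    - [4, 0, -22, 0, 0, 0]
    - [12, 0, -26, 0, 0, 0]
    - [20, 0, -26, 0, 0, 0]
    - [30, 0, -26, 0, 0, 0]
    - [38, 0, -26, 0, 0, 0]
    - [40, 0, -26, 0, 0, 0]
    - [40, 0, -26, 0, 0, 0]

```text
time_s: 17.25
tool_pos: [0.4035, 0.0618, 0.3541]
orientation: [0.021, 1.0, 0.0, 0.001]
wrist_force: [0.4, -0.6, -0.4]
width: 0.698
grip_force: 0.0
```

Run:
```python
from h import *
a=snap('top','t9');b=snap('side','s9');c=snap('wrist','w9')
cv2.imwrite('pics/c9.png',np.hstack([cv2.resize(b[100:220,230:330],(400,480),interpolation=cv2.INTER_CUBIC),cv2.resize(c[:,100:420],(400,480))])[:,:,::-1])
```

```text
(no output)
```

View pics/c9.png

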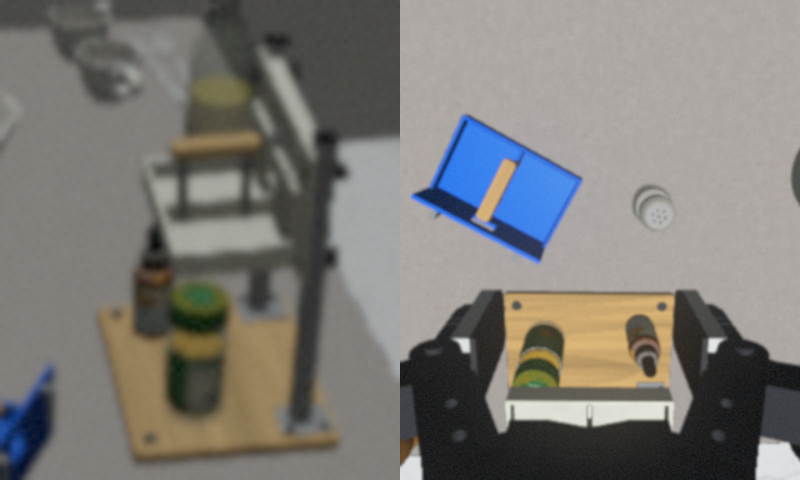

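The side view shows the caddy hanging level, flush against the plate, with its bar at crop (215,143). The jar and bottle still stand in place below it, and the gripper is clear.

```bash
python3 -c "
from workcell import ctrl
print(ctrl.finish_job())"
```

```text
the job is handed in; nothing more can be done
None
```

I hung the white caddy on the stand and handed the job in at about 17 s of the 58 s allowed; the hand-in returned no verdict, but an upward tug showed the catch holding, and the last view showed the caddy level with the jar and bottle beneath it still standing.

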